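# Count to the third gap and push the canister in

## Robot

A 6-joint arm with a two-finger parallel gripper is mounted at the origin on the work surface. World frame = base frame: x ahead of the robot, y to its left, z up, the work surface at z = 0. Lengths are in mm, angles in rad, forces in N, time in s.
With the tool pointing down it reaches from about 350 to 875 mm from the base axis. Payload 4.2 kg.
Tool frame: the origin (TCP) lies midway between the tips of the shut fingers; the grasp point (between the pads) lies 19 mm behind it; z points along the fingers, y is the line along which they close (so a half turn about z gives the same grasp; the last joint's range is limited). The gripper opens to 85 mm and grips with 20 to 120 N. Pads are 22 mm wide; open, the fingers measure 114 mm over their backs; the gripper's body (76 mm by 85 mm) begins 54 mm behind the grasp point. The pads swing forward as they close: fully open they stand 13 mm farther back than shut.
Start: joints at [1.515, 0.385, 0.008, 0, -1.194, -0.259], TCP at [193.484, 594.275, 231.312] pointing down, gripper open.
Joint ranges: [-3.14, 3.14], [-1.21, 2.06], [-1.07, 1.41], [-3.16, 2.05], [-2.99, -0.16], [-3.1, 3.1]. Speed limits (rad/s): [2.79, 2.79, 3.14, 3.14, 3.14, 3.14].

## Interface

Orientations are given as a unit quaternion [x, y, z, w].
In Python, from bench import arm, eyes, nets gives the robot as it stands.
- The arm moves only by the tool apply_moves, never from a script. Its arguments are lists of equal length, an entry for each row: "delta_rot": the turn, a rotation vector about the tool's x, y, z as a fraction of full scale, a list of three; "xyz": the shift along the tool's x, y, z as a fraction of full scale, a list of three; "hand": the gripper command: -1 is fully open, 1 is shut, values between are in proportion. In form: {"delta_rot": [[ax, ay, az], ...], "xyz": [[dx, dy, dz], ...], "hand": [hand, ...]}. A call has 1 to 20 rows; each row shifts and turns the commanded pose from where the row before left it, along the tool's axes as they then stand; what a row does not reach is not made up. Full scale, the value 1, is 0.025 m for a shift and 6 degrees for a turn. A row lasts 1/12 s, in which the tool goes at most 41.7 mm and 7.16 degrees, less where a joint would pass 70% of its speed; a pose out of reach is approached as far as the arm can. A call with a number of a shift or a turn outside -1 to 1 is refused whole. A call with a gripper value outside its range is refused whole. The fingers move at their own pace and stop on an object; the grip force is fixed at half the most. Time passes only in rows, so rows that do not move let the fingers close. It gives the time, the measured TCP pose, the force, the opening and the grip force at its end, in the units of the state.
- arm.read_state(): the state, without advancing time (a new reading comes with each control period).
- eyes.get_image(name): name is "side" or "top"; returns a dict with "frame" (384x512x3 uint8, red, green, blue), "range_z" (384x512 float32, mm along the optical axis (not along the pixel's ray), 0 where there is no reading), "camera_matrix" (3x3 intrinsics, pixels), "R" (3x3) and "t" (3): a world point X has camera coordinates R X + t. Camera axes: x right, y down, z forward; pixel columns grow to the right and rows downward; lengths in mm; the calibration is good to about 2 mm. A picture is of the moment at which its call begins.
- arm.job_done(): hands the job in; it is judged then, once.
Trained networks look in a picture, given as the dict that the camera call returned (one of the last four; its "shot" number tells which), for a name from the list of things; names that differ only in an ending like _2 or _b are one class to them, and where a whole thing is asked for, a point or a joint stands for the part that bears it (a point fixed in the world has none). Each returns a list of dicts, best first, with "score" (0 to 1); they miss things now and then, are a little off and sometimes report something else, mostly with a low value. They report only what shows in the picture. A call takes as long as a camera call.
- nets.look_for(name, picture): "bbox" ([left, top, right, bottom] in pixels, round what is visible of it).
- nets.masks_of(name, picture): "region" (384x512 bool, what is visible of it) and "bbox" ([left, top, right, bottom] in pixels, round what is visible of it).
The state is a dict: "clock": time; "joints": joint angles; "joint_vel": joint speeds; "joint_efforts": joint torques, N m; "position": TCP position; "ee_rot": TCP orientation; "contact_force": force on the tool from outside, world axes, zero at the start; "wrist_torque": the same for the moment, N m; "gripper_width": finger opening in mm; "grasp_force": force on a finger pad.
Only numpy, scipy, OpenCV 4.12 (cv2) and the standard library are available. Lean on these libraries where they do the work, as an engineer would, in place of code of your own. Each camera call takes 0.05 s, during which the arm holds its last target. There are 200 camera calls.

## Task

Count the gaps of the blue rack with a closed fingertip along its rail: starting at the end with the yellow block, touch the red patch of the rail over the first, then the second, then the third gap, and do not touch the patches over the other three. Then push the white canister along the bench into that third gap until it stands upright fully home against the back stop, without lifting it, and leave the socket, brush and scraper where they are.

Things in the scene. Friction and masses are not known exactly. Their poses are not given: they have to be found in the camera images.
- rack: Fixed rack of translucent blue plastic. Seven dividers, 4 mm thick, 46 mm high, make six gaps 54 mm wide, open in front and on top, floored by the bare bench. Origin: on the bench, mid-row, on the line of the dividers' front edges; x points into the gaps, away from the robot, y along the row to the left, up to 0.2 rad askew. Gap centres at y = +145, +87, +29, -29, -87, -145 mm.
- rack_rail (a point): Middle of the rack's level rail, on its top face, 54 mm above the bench, at x = 58 mm in the rack's frame. The rail is 24 mm wide along x (46 to 70 mm) and runs over the back of all six gaps. Under its near edge is the gaps' back stop, 30 mm high, its face at x = 46 mm.
- end_yellow: Fixed yellow end block, 70 x 22 x 54 mm (x, y, z of the rack), at one end of the rack, left or right (y = +189 or -189 mm in the rack's frame); gaps are counted from this end. A grey block of the same size stands at the other end. Origin: centre of its underside.
- canister: Loose closed round white plastic canister with a flat top, upright, 44 mm in diameter, 38 mm high, about 80 g, standing on the bench in front of the rack. Origin: centre of its underside. Pushed fully home in a gap its centre is at x = 24 mm in the rack's frame and its near side is about level with the front edges of the dividers.
- socket: Bystander: silver aluminium wheel nut socket, upright, 32 mm in diameter, 42 mm high, standing in the rightmost gap of the rack, lower than the rail. Origin: centre of its underside.
- brush: Bystander: green bristle brush lying bristles down on the bench to the left, 36 x 110 x 34 mm, long along its y. Origin: centre of its underside.
- scraper: Bystander: black hard silicone scraper lying on the bench to the right, about 50 x 90 x 12 mm, long along its y. Origin: on its underside, in the middle of the thick back edge.
- rail_a: Red painted stretch of the rail, 24 x 36 mm (x, y), flush with the rest of the rail's top, fixed, centred over the leftmost gap. Origin: centre of its top face, 54 mm above the bench; axes as the rack's.
- rail_b: Red painted stretch of the rail, 24 x 36 mm (x, y), flush with the rest of the rail's top, fixed, centred over the second gap from the left. Origin: centre of its top face, 54 mm above the bench; axes as the rack's.
- rail_c: Red painted stretch of the rail, 24 x 36 mm (x, y), flush with the rest of the rail's top, fixed, centred over the third gap from the left. Origin: centre of its top face, 54 mm above the bench; axes as the rack's.
- rail_d: Red painted stretch of the rail, 24 x 36 mm (x, y), flush with the rest of the rail's top, fixed, centred over the fourth gap from the left. Origin: centre of its top face, 54 mm above the bench; axes as the rack's.
- rail_e: Red painted stretch of the rail, 24 x 36 mm (x, y), flush with the rest of the rail's top, fixed, centred over the fifth gap from the left. Origin: centre of its top face, 54 mm above the bench; axes as the rack's.
- rail_f: Red painted stretch of the rail, 24 x 36 mm (x, y), flush with the rest of the rail's top, fixed, centred over the rightmost gap. Origin: centre of its top face, 54 mm above the bench; axes as the rack's.

How it is judged (in metres and radians):
On the way, in this order (a step that is already met when the one before it is completed fails the run):
1. a fingertip touches the rail over the first gap from the yellow end (((y of end_yellow in the frame of rack above 0 m and contact force between the fingers and rail_a above 0.3 N) or (y of end_yellow in the frame of rack below 0 m and contact force between the fingers and rail_f above 0.3 N))), for 0.05 s.
2. a fingertip touches the rail over the second gap from the yellow end (((y of end_yellow in the frame of rack above 0 m and contact force between the fingers and rail_b above 0.3 N) or (y of end_yellow in the frame of rack below 0 m and contact force between the fingers and rail_e above 0.3 N))), for 0.05 s.
3. a fingertip touches the rail over the third gap from the yellow end (((y of end_yellow in the frame of rack above 0 m and contact force between the fingers and rail_c above 0.3 N) or (y of end_yellow in the frame of rack below 0 m and contact force between the fingers and rail_d above 0.3 N))), for 0.05 s.
4. the canister is fully home in the third gap (x of canister in the frame of rack between 0.017 and 0.03 m and ((y of end_yellow in the frame of rack above 0 m and y of canister in the frame of rack between 0.021 and 0.037 m) or (y of end_yellow in the frame of rack below 0 m and y of canister in the frame of rack between -0.037 and -0.021 m))), for 0.2 s.
At the end, for the whole second after the job is handed in: The canister stands upright (within 0.1 rad) on the bench, at rest, in the third gap from the yellow end (centre within 8 mm of the gap's middle), no more than 7 mm short of the back stop; socket, brush and scraper are within 15 mm of where they began (all of step 4 and height (world z) of canister below 0.005 m and angle between canister's own z axis and vertical below 0.1 rad and linear speed of canister below 0.01 m/s and distance of each of socket, brush, scraper from where it was at the start of the episode below 0.015 m); the robot touches nothing.
It fails at once if the rail is touched over a gap beyond the third from the yellow end ((y of end_yellow in the frame of rack above 0 m and (contact force between the fingers and rail_d above 0.3 N or contact force between the fingers and rail_e above 0.3 N or contact force between the fingers and rail_f above 0.3 N)) or (y of end_yellow in the frame of rack below 0 m and (contact force between the fingers and rail_a above 0.3 N or contact force between the fingers and rail_b above 0.3 N or contact force between the fingers and rail_c above 0.3 N))).
It fails at once if the canister is lifted off the bench or knocked over (height (world z) of canister above 0.012 m or angle between canister's own z axis and vertical above 0.4 rad).
It fails at once if the socket, brush or scraper is shifted or lifted (distance of any of socket, brush, scraper from where it was at the start of the episode above 0.015 m).
It also fails if it takes over 61 s, if anything falls off the work surface, if the arm or the gripper's body presses on something with over 40 N, if the wrist force passes 120 N, or if a joint passes its speed limit or range.

## Working session

There is one attempt and no reset: what is moved stays moved. The work goes in short steps, Python scripts to look and compute and a tool call to move; the robot and the scene stay as the last step left them, time stands still between calls to the robot, and variables do not carry over. Pictures are saved under pics/ and viewed, at most 10 in all, crops included, and the job is handed in when it is done.

Besides the shell and the picture viewer there is one more tool, called after "Emit:" by a JSON object that holds its "op" and its "data". apply_moves: Moves the arm, as the interface text tells. Its arguments: {"type":"object","properties":{"delta_rot":{"type":"array"},"xyz":{"type":"array"},"hand":{"type":"array"}},"required":["delta_rot","xyz","hand"]}

```bash
mkdir -p pics; cat > h.py <<'E'
import numpy as np, cv2
from bench import arm, eyes, nets
def pts(p, m):
    v,u=np.nonzero(m & (p["range_z"]>0)); z=p["range_z"][v,u]
    K=np.array(p["camera_matrix"]); c=np.linalg.inv(K)@np.stack([u*z,v*z,z]).astype(float)
    return (np.array(p["R"]).T@(c-np.array(p["t"]).reshape(3,1))).T
def save(p,n): cv2.imwrite(f"pics/{n}.png",p["frame"][:,:,::-1])
E
python3 - <<'E'
from h import *
np.set_printoptions(precision=1,suppress=True)
s=arm.read_state(); print(s["position"],s["ee_rot"],s["clock"])
ps={}
for n in("top","side"):
    p=eyes.get_image(n); save(p,n); ps[n]=p
    print(n,"cam pos",-np.array(p["R"]).T@np.array(p["t"]))
    for o in("end_yellow","canister","socket","brush","scraper","rail_a"):
        for r in nets.masks_of(o,p)[:7 if o=="rail_a" else 2]:
            q=pts(p,r["region"])
            if len(q): print(n,o,round(r["score"],2),r["bbox"],len(q),"med",np.median(q,0),"mid",(np.percentile(q,2,axis=0)+np.percentile(q,98,axis=0))/2,"ztop",np.percentile(q[:,2],95))
a=np.hstack([ps["top"]["frame"],ps["side"]["frame"]])
cv2.imwrite("pics/both.png",cv2.resize(a,(800,300))[:,:,::-1])
E
```

```text
[193.3 593.8 230.2] [ 1.  -0.2 -0.   0. ] 0.0
top cam pos [ 333.5   20.9 1049. ]
top end_yellow 0.7 [188.6, 158.7, 200.8, 191.1] 369 med [622.1 139.8  53.9] mid [626.2 140.5  37. ] ztop 57.44561268289006
top canister 0.73 [252.6, 231.2, 273.8, 253.6] 305 med [464.3  -3.8  38.5] mid [465.2  -3.9  29.6] ztop 41.63350761357151
top socket 0.72 [336.8, 167.7, 349.6, 184.2] 183 med [ 606.9 -188.7   42.3] mid [ 609.4 -189.5   29. ] ztop 45.33444216963609
top brush 0.95 [99.0, 251.2, 145.9, 275.4] 775 med [439.  303.4  34.4] mid [439.6 303.3  34.1] ztop 37.67414522661164
top scraper 0.91 [380.3, 237.5, 422.4, 259.1] 894 med [ 439.7 -308.9    7.6] mid [ 440.  -310.1    8.2] ztop 14.017602584199718
top rail_a 0.71 [283.0, 153.7, 303.1, 166.6] 198 med [643.2 -78.1  54.3] mid [645.  -77.6  43.7] ztop 57.41818446349938
top rail_a 0.63 [256.8, 154.7, 273.7, 168.2] 180 med [644.9 -19.8  54.5] mid [646.5 -19.6  44.1] ztop 57.18382306461718
top rail_a 0.59 [333.0, 148.9, 351.2, 164.1] 179 med [ 641.6 -194.    54.3] mid [ 651.5 -193.3   29.5] ztop 57.71875982146285
top rail_a 0.56 [205.9, 151.9, 219.2
[... 1155 characters left out ...]
 262.2] 209 med [ 639.6 -194.8   52.1] mid [ 641.5 -194.3   49.6] ztop 54.6841220528914
side rail_a 0.67 [320.0, 227.9, 332.3, 243.1] 179 med [ 641.  -137.2   52. ] mid [ 658.1 -130.6   27.7] ztop 54.22511180678343
side rail_a 0.66 [299.8, 204.4, 319.7, 222.6] 174 med [641.8 -79.2  52.1] mid [643.5 -79.   50.5] ztop 54.471608964592406
side rail_a 0.6 [276.6, 177.3, 288.5, 188.5] 118 med [643.8  36.8  52. ] mid [644.9  37.   50.6] ztop 54.188367488415935
side rail_a 0.44 [287.5, 191.8, 304.3, 208.3] 153 med [643.3 -21.3  51.8] mid [644.8 -21.7  49.9] ztop 54.84117962176839
side rail_a 0.41 [263.2, 161.9, 274.1, 174.9] 106 med [646.7  95.6  51.8] mid [647.6  96.   51.8] ztop 54.327329081645146
```

View pics/top.png

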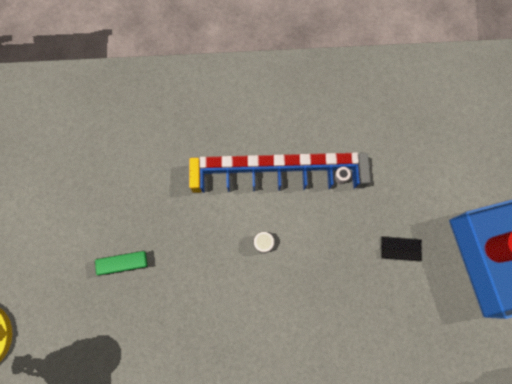

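View pics/side.png

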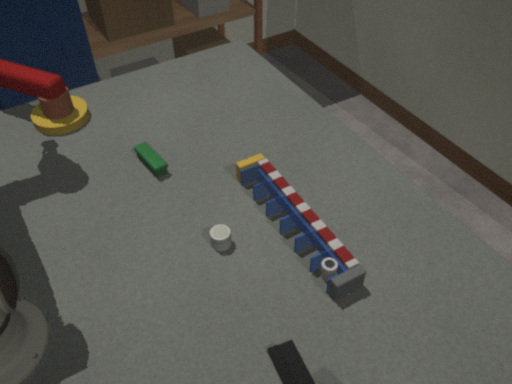

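```bash
cat >> h.py <<'E'
from scipy.spatial.transform import Rotation as Ro
np.set_printoptions(precision=4,suppress=True)
E
python3 - <<'E'
from h import *
s=arm.read_state(); R=Ro.from_quat(s["ee_rot"]).as_matrix(); print(R)
mids=[]
for n in("top","side"):
    p=eyes.get_image(n)
    L=[]
    for r in nets.masks_of("rail_a",p):
        q=pts(p,r["region"]); q=q[abs(q[:,2]-np.median(q[:,2]))<4]
        if r["score"]>.3: L.append(q[:,:2].mean(0))
    L=np.array(sorted(L,key=lambda a:-a[1])); yr=np.array([145,87,29,-29,-87,-145.])
    print(L)
    if len(L)==6:
        o=L.mean(0); d=(yr[:,None]*(L-o)).sum(0)/(yr**2).sum(); print(n,"mid",o,"ydir",d,"yaw",-np.arctan2(d[0],d[1]))
        mids.append((o,-np.arctan2(d[0],d[1])))
    q=pts(p,nets.masks_of("canister",p)[0]["region"]); q=q[abs(q[:,2]-38)<5]
    (c,r,)=cv2.minEnclosingCircle(q[:,:2].astype(np.float32)); print("can",q[:,:2].mean(0),c,r)
E
```

```text
[[ 0.9508 -0.3097 -0.    ]
 [-0.3097 -0.9508  0.0001]
 [-0.     -0.0001 -1.    ]]
[[ 649.4695   95.6174]
 [ 647.0258   38.5602]
 [ 646.4804  -19.591 ]
 [ 645.1236  -77.5849]
 [ 642.867  -135.387 ]
 [ 641.5456 -193.2679]]
top mid [645.4187 -48.6089] ydir [0.0263 0.9972] yaw -0.02639976860108559
can [466.798   -4.2334] (467.5101623535156, -4.195775508880615) 21.634490966796875
[[ 646.4715   94.3474]
 [ 643.9033  -21.7323]
 [ 642.9362  -79.9274]
 [ 639.9884 -195.7482]]
can [465.0308  -8.7021] (465.7148132324219, -8.201094627380371) 21.876028060913086
```

Emit:
{"op": "apply_moves", "data": {"delta_rot": [[0,0,-0.923],[0,0,-0.923],[0,0,-0.923],[0,0,0],[0,0,0],[0,0,0]], "xyz": [[0,0,0],[0,0,0],[0,0,0],[0,0,0],[0,0,0],[0,0,0]], "hand": [1,1,1,1,1,1]}}

```text
clock: 1.5
position: [193.5, 594.3, 231.3]
ee_rot: [1.0, -0.013, -0.0, -0.0]
contact_force: [-0.4, 0.4, 0.7]
gripper_width: 12.0
grasp_force: 0.0
```

Emit:
{"op": "apply_moves", "data": {"delta_rot": [[0,0,0],[0,0,0],[0,0,0],[0,0,0],[0,0,0],[0,0,0],[0,0,0],[0,0,0],[0,0,0],[0,0,0],[0,0,0],[0,0,0],[0,0,0],[0,0,0],[0,0,0],[0,0,0],[0,0,0],[0,0,0],[0,0,0],[0,0,0]], "xyz": [[0.9,0.94,0.25],[0.9,0.94,0.25],[0.9,0.94,0.25],[0.9,0.94,0.25],[0.9,0.94,0.25],[0.9,0.94,0.25],[0.9,0.94,0.25],[0.9,0.94,0.25],[0.9,0.94,0.25],[0.9,0.94,0.25],[0.9,0.94,0.25],[0.9,0.94,0.25],[0.9,0.94,0.25],[0.9,0.94,0.25],[0.9,0.94,0.25],[0.9,0.94,0.25],[0.9,0.94,0.25],[0.9,0.94,0.25],[0.9,0.94,0.25],[0,0,0]], "hand": [1,1,1,1,1,1,1,1,1,1,1,1,1,1,1,1,1,1,1,1]}}

```text
clock: 3.17
position: [612.1, 133.2, 110.8]
ee_rot: [1.0, -0.016, -0.001, 0.001]
contact_force: [0.8, 1.2, 0.6]
gripper_width: -0.1
grasp_force: 0.0
```

```bash
cat >> h.py <<'E'
O=np.array([644.6,-49.4])  # rail middle
A=-0.025
def rack(p):
    d=np.array(p[:2])-O; c,s=np.cos(A),np.sin(A)
    return np.array([c*d[0]+s*d[1]+58,-s*d[0]+c*d[1]])
def st():
    s=arm.read_state(); R=Ro.from_quat(s["ee_rot"]).as_matrix()
    print(s["clock"],s["position"],"yaw",np.arctan2(R[1,0],R[0,0]),"w",s["gripper_width"],"F",s["contact_force"],"rack",rack(s["position"]),"R2",R[:,2])
E
python3 -c "
from h import *
st()"
```

```text
3.1667 [612.0664 133.2106 110.7921] yaw -0.03175153574966705 w -0.12279406660879659 F [0.8046 1.2311 0.5983] rack [ 20.9118 181.7403] R2 [-0.0012 -0.0014 -1.    ]
```

Emit:
{"op": "apply_moves", "data": {"delta_rot": [[0,0,0],[0,0,0],[0,0,0],[0,0,0]], "xyz": [[0.75,0.74,0.6],[0.75,0.74,0.6],[0,0,0],[0,0,0]], "hand": [1,1,1,1]}}

```text
clock: 3.5
position: [646.1, 98.3, 81.1]
ee_rot: [1.0, -0.014, -0.001, 0.0]
contact_force: [-0.3, 0.4, 0.2]
gripper_width: -0.1
grasp_force: 0.0
```

```bash
python3 - <<'E'
from h import *
st()
for n in("top","side"):
    p=eyes.get_image(n); save(p,n+"2")
    s=arm.read_state()["position"]; K=p["camera_matrix"]; c=np.array(p["R"])@np.array(s)+np.array(p["t"]).ravel(); print(n,(K@c/c[2])[:2])
    u,v=(K@c/c[2])[:2].astype(int); f=p["frame"][max(0,v-50):v+50,max(0,u-60):u+60,::-1]
    cv2.imwrite(f"pics/{n}2c.png",cv2.resize(f,None,fx=4,fy=4))
E
```

```text
3.5 [646.0867  98.3025  81.128 ] yaw -0.028089784204886635 w -0.11446787532488525 F [-0.2598  0.3828  0.1979] rack [ 55.7941 147.6935] R2 [-0.0024 -0.0009 -1.    ]
top [210.8606 159.0447]
side [266.5558 156.3686]
```

View pics/side2c.png

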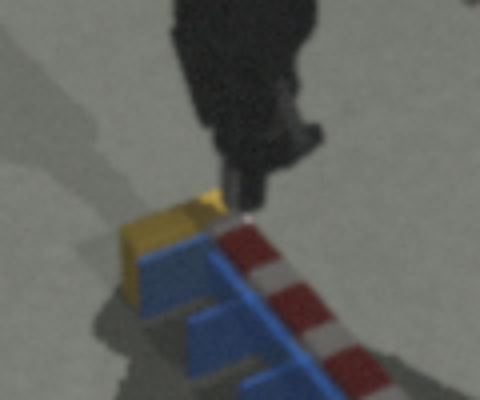

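Emit:
{"op": "apply_moves", "data": {"delta_rot": [[0,0,0],[0,0,0],[0,0,0],[0,0,0],[0,0,0],[0,0,0],[0,0,0]], "xyz": [[0.08,0.1,0.5],[0,0,0.3],[0,0,0.12],[0,0,0.08],[0,0,0.08],[0,0,0],[0,0,0]], "hand": [1,1,1,1,1,1,1]}}

```text
clock: 4.18
position: [648.4, 97.0, 55.7]
ee_rot: [1.0, -0.012, 0.0, 0.0]
contact_force: [-0.4, 0.4, 0.3]
gripper_width: 0.2
grasp_force: 0.0
```

Emit:
{"op": "apply_moves", "data": {"delta_rot": [[0,0,0],[0,0,0],[0,0,0]], "xyz": [[0,0.05,0.08],[0,0,0],[0,0,0]], "hand": [1,1,1]}}

```text
clock: 4.43
position: [648.8, 95.7, 54.2]
ee_rot: [1.0, -0.012, 0.001, -0.0]
contact_force: [-0.0, 0.2, 2.4]
gripper_width: -0.3
grasp_force: 0.9
```

Emit:
{"op": "apply_moves", "data": {"delta_rot": [[0,0,0],[0,0,0],[0,0,0]], "xyz": [[0,0,0.06],[0,0,0],[0,0,0]], "hand": [1,1,1]}}

```text
clock: 4.68
position: [648.8, 95.7, 54.1]
ee_rot: [1.0, -0.012, 0.001, -0.0]
contact_force: [-3.2, 0.8, 8.7]
gripper_width: -0.1
grasp_force: 4.1
```

Emit:
{"op": "apply_moves", "data": {"delta_rot": [[0,0,0],[0,0,0],[0,0,0],[0,0,0],[0,0,0],[0,0,0],[0,0,0],[0,0,0],[0,0,0],[0,0,0],[0,0,0],[0,0,0]], "xyz": [[0,0,-0.6],[0,0,0],[0,0.58,0],[0,0.58,0],[0,0.58,0],[0,0.58,0],[0,0,0],[0,0,0.3],[0,0,0.2],[0,0,0.1],[0,0,0],[0,0,0]], "hand": [1,1,1,1,1,1,1,1,1,1,1,1]}}

```text
clock: 5.68
position: [646.7, 37.0, 54.1]
ee_rot: [1.0, -0.012, -0.0, 0.001]
contact_force: [-4.0, -3.3, 12.4]
gripper_width: -0.0
grasp_force: 6.1
```

Emit:
{"op": "apply_moves", "data": {"delta_rot": [[0,0,0],[0,0,0],[0,0,0],[0,0,0],[0,0,0],[0,0,0],[0,0,0],[0,0,0],[0,0,0],[0,0,0],[0,0,0],[0,0,0]], "xyz": [[0,0,-0.6],[0,0,0],[0,0.58,0],[0,0.58,0],[0,0.58,0],[0,0.58,0],[0,0,0],[0,0,0.3],[0,0,0.2],[0,0,0.08],[0,0,0],[0,0,0]], "hand": [1,1,1,1,1,1,1,1,1,1,1,1]}}

```text
clock: 6.68
position: [645.3, -21.0, 54.1]
ee_rot: [1.0, -0.012, -0.0, 0.001]
contact_force: [-3.7, -3.0, 10.5]
gripper_width: -0.3
grasp_force: 5.0
```

Emit:
{"op": "apply_moves", "data": {"delta_rot": [[0,0,0],[0,0,0],[0,0,0],[0,0,0],[0,0,0],[0,0,0],[0,0,0],[0,0,0],[0,0,0],[0,0,0],[0,0,0],[0,0,0],[0,0,0],[0,0,0],[0,0,0],[0,0,0],[0,0,0]], "xyz": [[0,0,-0.8],[0,0,-0.8],[0,0,-0.8],[-0.78,-0.03,0],[-0.78,-0.03,0],[-0.78,-0.03,0],[-0.78,-0.03,0],[-0.78,-0.03,0],[-0.78,-0.03,0],[-0.78,-0.03,0],[-0.78,-0.03,0],[-0.78,-0.03,0],[-0.78,-0.03,0],[-0.78,-0.03,0],[-0.78,-0.03,0],[0,0,0],[0,0,0]], "hand": [1,1,1,0.6,0.6,0.6,0.6,0.6,0.6,0.6,0.6,0.6,0.6,0.6,0.6,0.6,0.6]}}

```text
clock: 8.1
position: [411.1, -5.3, 112.5]
ee_rot: [1.0, -0.012, 0.0, 0.0]
contact_force: [0.6, -0.3, -0.5]
gripper_width: 17.5
grasp_force: 0.0
```

```bash
cat >> h.py <<'E'
def can():
    for n in("top","side"):
        p=eyes.get_image(n); save(p,n+"_l")
        for r in nets.masks_of("canister",p)[:1]:
            q=pts(p,r["region"]); q=q[abs(q[:,2]-38)<6]
            if len(q)>20:
                c,rad=cv2.minEnclosingCircle(q[:,:2].astype(np.float32)); print(n,r["score"],len(q),"rack mean",rack(q.mean(0)),"circ",rack(c),rad)
E
python3 -c "
from h import *
st(); can()"
```

```text
8.1 [411.0613  -5.3203 112.4873] yaw -0.023229979495095 w 17.458950736801896 F [ 0.574  -0.3196 -0.5339] rack [-176.5676   38.2281] R2 [ 0.0001 -0.     -1.    ]
side 0.94 284 rack mean [-122.4422   35.9152] circ [-120.823    37.0338] 22.650524139404297
```

Emit:
{"op": "apply_moves", "data": {"delta_rot": [[0,0,0],[0,0,0],[0,0,0],[0,0,0],[0,0,0],[0,0,0],[0,0,0],[0,0,0],[0,0,0]], "xyz": [[0,0,0.9],[0,0,0.9],[0,0,0.9],[0,0,0.9],[0,0,0.34],[0,0,0],[0.25,0,0],[0.25,0,0],[0,0,0]], "hand": [0.6,0.6,0.6,0.6,0.6,0.6,0.6,0.6,0.6]}}

```text
clock: 9.05
position: [427.3, -5.2, 15.1]
ee_rot: [1.0, -0.012, 0.002, -0.001]
contact_force: [0.9, 0.9, -0.2]
gripper_width: 17.3
grasp_force: 0.0
```

```bash
python3 - <<'E'
from h import *
st(); can()
f=cv2.imread("pics/side_l.png")[190:280,160:280]; cv2.imwrite("pics/c3.png",cv2.resize(f,None,fx=5,fy=5))
E
```

```text
9.05 [427.2874  -5.1977  15.0746] yaw -0.02444507284512341 w 17.32997925880189 F [ 0.8911  0.9492 -0.161 ] rack [-160.3496   38.7563] R2 [ 0.0044  0.0012 -1.    ]
side 0.81 205 rack mean [-117.2861   35.7712] circ [-120.606    37.9201] 22.943130493164062
```

View pics/c3.png

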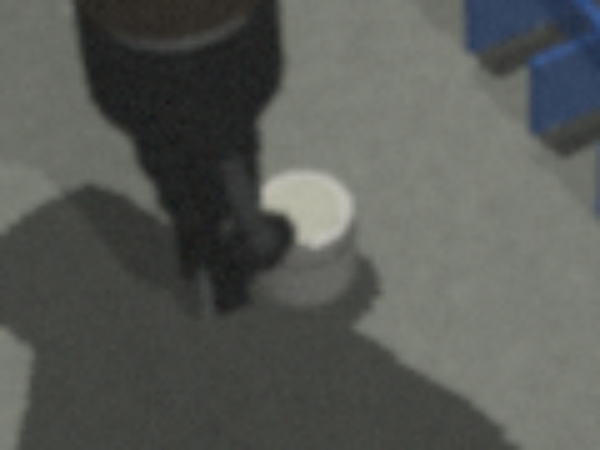

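Emit:
{"op": "apply_moves", "data": {"delta_rot": [[0,0,0],[0,0,0],[0,0,0],[0,0,0],[0,0,0],[0,0,0],[0,0,0],[0,0,0],[0,0,0],[0,0,0],[0,0,0],[0,0,0],[0,0,0],[0,0,0],[0,0,0],[0,0,0],[0,0,0],[0,0,0]], "xyz": [[0.12,0,0],[0.12,0,0],[0.12,0,0],[0.2,0.028,0],[0.24,0.028,0],[0.24,0.028,0],[0.24,0.028,0],[0.24,0.028,0],[0.24,0.028,0],[0.24,0.028,0],[0.24,0.028,0],[0.24,0.028,0],[0.24,0.028,0],[0.24,0.028,0],[0.24,0.028,0],[0.2,0.028,0],[0.12,0.028,0],[0,0,0]], "hand": [0.6,0.6,0.6,0.6,0.6,0.6,0.6,0.6,0.6,0.6,0.6,0.6,0.6,0.6,0.6,0.6,0.6,0.6]}}

```text
clock: 10.75
position: [512.8, -17.9, 14.1]
ee_rot: [1.0, -0.012, 0.0, -0.0]
contact_force: [0.0, -0.2, 0.7]
gripper_width: 17.2
grasp_force: 0.0
```

```bash
python3 - <<'E'
from h import *
st(); can()
a=cv2.imread("pics/side_l.png")[150:260,200:320]; b=cv2.imread("pics/top_l.png")[140:250,200:320]; cv2.imwrite("pics/c4.png",cv2.resize(np.hstack([a,b]),None,fx=3.3,fy=3.3))
E
```

```text
10.75 [512.7569 -17.92    14.0824] yaw -0.02498841987505598 w 17.158722833783255 F [ 0.0254 -0.2466  0.7189] rack [-74.5888  28.1745] R2 [ 0.0008  0.0001 -1.    ]
side 0.59 77 rack mean [-33.4461  20.1809] circ [-41.4598  23.0692] 21.531490325927734
```

View pics/c4.png

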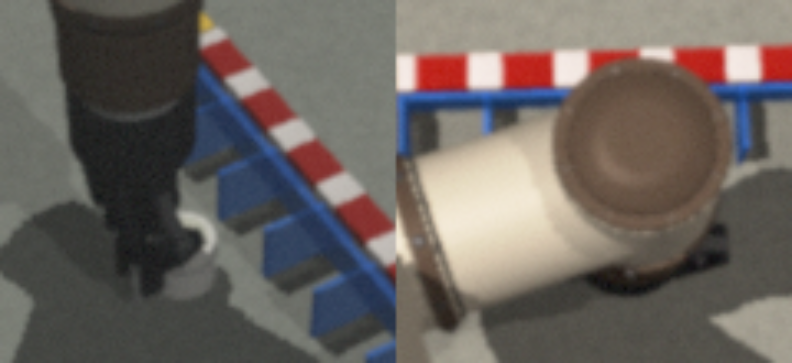

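Emit:
{"op": "apply_moves", "data": {"delta_rot": [[0,0,0],[0,0,0],[0,0,0],[0,0,0],[0,0,0],[0,0,0],[0,0,0],[0,0,0],[0,0,0],[0,0,0],[0,0,0],[0,0,0],[0,0,0]], "xyz": [[0.12,-0.01,0],[0.2,-0.01,0],[0.24,-0.01,0],[0.24,0,0],[0.24,0,0],[0.24,0,0],[0.24,0,0],[0.24,0,0],[0.24,0,0],[0.2,0,0],[0.16,0,0],[0.08,0,0],[0,0,0]], "hand": [0.6,0.6,0.6,0.6,0.6,0.6,0.6,0.6,0.6,0.6,0.6,0.6,0.6]}}

```text
clock: 12.03
position: [573.4, -18.6, 14.0]
ee_rot: [1.0, -0.012, 0.0, -0.0]
contact_force: [0.3, -0.5, 0.9]
gripper_width: 17.4
grasp_force: 0.0
```

```bash
python3 - <<'E'
from h import *
st(); can()
a=cv2.imread("pics/side_l.png")[140:240,230:350]; cv2.imwrite("pics/c5.png",cv2.resize(a,None,fx=5,fy=5))
E
```

```text
12.0333 [573.4151 -18.6147  13.9962] yaw -0.024850900639443608 w 17.432087386939415 F [ 0.3378 -0.5059  0.8513] rack [-13.9322  28.9963] R2 [ 0.0004  0.     -1.    ]
```

View pics/c5.png

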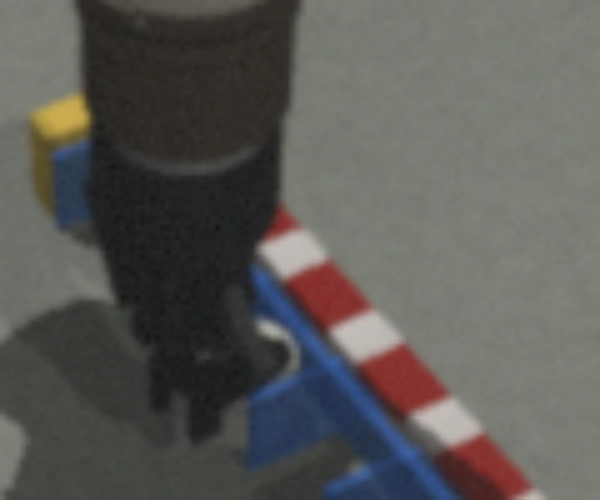

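Emit:
{"op": "apply_moves", "data": {"delta_rot": [[0,0,0],[0,0,0],[0,0,0],[0,0,0]], "xyz": [[0.08,0,0],[0.08,0,0],[0,0,0],[0,0,0]], "hand": [0.6,0.6,0.6,0.6]}}

```text
clock: 12.57
position: [577.1, -18.7, 14.1]
ee_rot: [1.0, -0.012, 0.0, -0.0]
contact_force: [-0.6, -0.5, 0.5]
gripper_width: 16.8
grasp_force: 0.0
```

Emit:
{"op": "apply_moves", "data": {"delta_rot": [[0,0,0],[0,0,0],[0,0,0],[0,0,0]], "xyz": [[0.04,0,0],[0.04,0,0],[0,0,0],[0,0,0]], "hand": [0.6,0.6,0.6,0.6]}}

```text
clock: 12.9
position: [579.0, -18.8, 14.1]
ee_rot: [1.0, -0.012, 0.0, -0.0]
contact_force: [0.2, 0.5, 0.0]
gripper_width: 17.1
grasp_force: 0.0
```

Emit:
{"op": "apply_moves", "data": {"delta_rot": [[0,0,0],[0,0,0],[0,0,0],[0,0,0]], "xyz": [[0.04,0,0],[0.04,0,0],[0,0,0],[0,0,0]], "hand": [0.6,0.6,0.6,0.6]}}

```text
clock: 13.23
position: [581.1, -18.8, 14.1]
ee_rot: [1.0, -0.012, 0.0, -0.0]
contact_force: [0.6, 0.6, 1.0]
gripper_width: 17.3
grasp_force: 0.0
```

Emit:
{"op": "apply_moves", "data": {"delta_rot": [[0,0,0],[0,0,0],[0,0,0]], "xyz": [[0.04,0,0],[0,0,0],[0,0,0]], "hand": [0.6,0.6,0.6]}}

```text
clock: 13.48
position: [581.3, -18.9, 14.0]
ee_rot: [1.0, -0.013, -0.001, 0.0]
contact_force: [-2.4, 0.8, 0.9]
gripper_width: 17.4
grasp_force: 1.1
```

Emit:
{"op": "apply_moves", "data": {"delta_rot": [[0,0,0],[0,0,0],[0,0,0]], "xyz": [[0.04,0,0],[0,0,0],[0,0,0]], "hand": [0.6,0.6,0.6]}}

```text
clock: 13.73
position: [581.4, -19.0, 13.9]
ee_rot: [1.0, -0.013, -0.002, 0.0]
contact_force: [-5.0, 1.2, 2.7]
gripper_width: 17.3
grasp_force: 2.7
```

Emit:
{"op": "apply_moves", "data": {"delta_rot": [[0,0,0],[0,0,0],[0,0,0],[0,0,0],[0,0,0],[0,0,0],[0,0,0],[0,0,0],[0,0,0],[0,0,0],[0,0,0]], "xyz": [[-0.1,0,0],[-0.3,0,0],[-0.6,0,0],[-0.8,0,0],[-0.8,0,0],[-0.6,0,-0.8],[-0.6,0,-0.8],[-0.6,0,-0.8],[-0.6,0,-0.8],[-0.6,0,-0.8],[0,0,0]], "hand": [0.6,0.6,0.6,0.6,0.6,0.6,0.6,0.6,0.6,0.6,0.6]}}

```text
clock: 14.65
position: [442.9, -15.1, 117.5]
ee_rot: [1.0, -0.012, 0.004, -0.001]
contact_force: [0.2, -0.2, 0.5]
gripper_width: 17.1
grasp_force: 0.0
```

Emit:
{"op": "apply_moves", "data": {"delta_rot": [[0,0,0],[0,0,0],[0,0,0],[0,0,0],[0,0,0],[0,0,0],[0,0,0],[0,0,0],[0,0,0]], "xyz": [[0,-0.9,-0.5],[0,-0.9,-0.5],[0,-0.9,-0.5],[0,-0.9,0],[0,-0.9,0],[0,-0.9,0],[0,-0.9,0],[0,-0.9,0],[0,0,0]], "hand": [0.6,0.6,0.6,0.6,0.6,0.6,0.6,0.6,0.6]}}

```text
clock: 15.4
position: [448.7, 167.9, 151.3]
ee_rot: [1.0, -0.011, 0.001, -0.001]
contact_force: [0.0, 0.1, 0.5]
gripper_width: 17.5
grasp_force: 0.0
```

```bash
python3 - <<'E'
from h import *
st(); can()
for n in("top","side"):
    p=eyes.get_image(n)
    for o in("socket","brush","scraper"):
        for r in nets.masks_of(o,p)[:1]: q=pts(p,r["region"]); print(n,o,np.median(q,0))
a=cv2.imread("pics/side_l.png")[140:250,230:350]; b=cv2.imread("pics/top_l.png")[130:240,200:320]; cv2.imwrite("pics/c6.png",cv2.resize(np.hstack([a,b]),None,fx=3.3,fy=3.3))
E
```

```text
15.4 [448.7378 167.9205 151.3217] yaw -0.021309861322500998 w 17.456066284176856 F [0.031  0.1059 0.4981] rack [-143.2334  212.3566] R2 [ 0.0027  0.0016 -1.    ]
top 0.89 282 rack mean [23.8188 29.7696] circ [25.1701 29.9747] 21.6967830657959
side 0.54 206 rack mean [22.0224 25.4422] circ [21.7971 19.5722] 27.00041961669922
top socket [648.5117  94.7768  54.6721]
top scraper [ 439.446  -310.1964    7.5685]
side socket [ 603.1602 -197.2367   38.6295]
side brush [435.0013 291.2065  30.827 ]
side scraper [ 439.4256 -309.8511    4.9928]
```

View pics/c6.png

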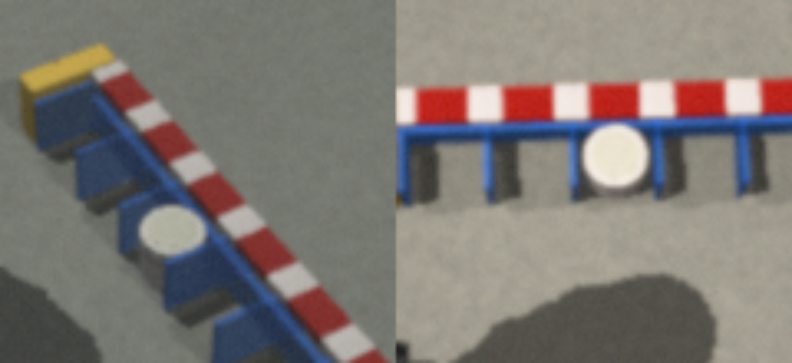

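The canister (right panel, about 615,155) stands upright in the third gap from the yellow end, against the back stop and at about (24, 30) mm in the rack's frame. The socket, brush and scraper haven't moved. The "socket" hit near (648, 95) in the top view is a false detection on a red rail patch.

```bash
python3 -c "
from h import *
print(arm.job_done())"
```

```text
the job is handed in; nothing more can be done
None
```

I touched the red patches over the first, second and third gaps from the yellow end in order, pushed the white canister upright against the back stop of the third gap, saw no shift of the socket, brush or scraper, and handed the job in at about 15.5 s; no verdict was returned.

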